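Find the left-hand thumb screw with its test nut

TASK

Two thumb screws stand in their test nuts in the blue nest plate; one has a left-hand thread. Try both first: give each head about a quarter turn clockwise as seen from above, leave it turned, let go and see whether the screw has sunk (right-hand) or risen (left-hand). Then lift the left-hand screw out together with its nut, stand it upright in the metal tray, and leave the right-hand one standing in its pocket.

Things in the scene. Friction and masses are not known exactly. Their poses are not given: they have to be found in the camera images.
- screw_1: steel thumb screw upright in a 46 x 46 x 38 mm tall steel test nut; the two never part, 0.6 kg together. Flat upright head 44 mm wide (x), 14 thick (y, pinch across this), 30 tall (z up). Origin: head centre, on the screw axis, at the start 95 mm above the nut's underside. Below it a 26 mm collar and 26 mm coarse two-start thread, some 36 mm of it showing. Thread hand not told.
- screw_2: look-alike of screw_1 in its own nut, same sizes and frame, opposite thread hand (the ridges slope the other way). Turned clockwise seen from above, a right-hand screw sinks and a left-hand one rises, 3.8 mm per rad. If the head is held at one height while sinking, its nut climbs in the pocket instead and drops back when let go: judge the height after letting go.
- turn_1 (a joint): how far screw_1 has been turned in its nut, rad: 0 at the start, positive clockwise seen from above, stops at 2.4 either way; light friction (0.06 N m), stays where it is left
- turn_2 (a joint): the same for screw_2
- nest: blue plate fixed on the bench, 84 mm (x) by 214 mm (y), 6 mm thick. Origin: centre of its underside. Two square pockets, 49 mm inside, walls 7 mm thick and 24 mm high above the plate, centred at y = +70 and -70 mm, hold the nuts (1.5 mm play each side) and keep them from turning. A nut's underside rests 6 mm above the bench. Either screw may be in either pocket.
- tray: open aluminium tray fixed on the bench, 150 mm (x) by 130 mm (y) outside, walls 4 mm thick and 25 mm high, floor 4 mm thick. Origin: centre of its underside, on the bench; z up
Mind the look-alikes: they are no part of the job. What is shaped like the part that bears screw_2 but orange or yellow is not meant.

How it is judged:
By the outcome, as a careful person would: the job done as asked, in the order asked, and still so for the second after the job is handed in, with the robot touching nothing.
It also fails if it takes over 72 s, if anything falls off the work surface, if the arm or the gripper's body presses on something with over 40 N, if the wrist force passes 120 N, or if a joint passes its speed limit or range.

ROBOT

A 6-joint arm with a two-finger parallel gripper is mounted at the origin on the work surface. World frame = base frame: x ahead of the robot, y to its left, z up, the work surface at z = 0. Lengths are in mm, angles in rad, forces in N, time in s.
With the tool pointing down it reaches from about 375 to 975 mm from the base axis. Payload 3.8 kg.
Tool frame: the origin (TCP) lies between the finger pads; the fingertips stand 11 mm ahead of it and the grasp point (between the pads) lies 8 mm behind it (r.tip_extent is the distance from the TCP to the fingertips, in mm); z points along the fingers, y is the direction in which the jaws open and shut (so a half turn about z gives the same grasp; the last joint's range is limited). The gripper opens to 88 mm and grips with 3 to 60 N. Pads are 18 mm wide; open, the fingers measure 123 mm over their backs; the gripper's body (75 mm by 187 mm) begins 45 mm behind the grasp point.
Start: joints at [-1.301, 0.264, 1.604, -0, 1.274, -0.037], TCP at [203.851, -643.477, 249.706] pointing down, gripper open.
Joint ranges: [-2.63, 2.63], [-0.94, 2.18], [0.31, 2.57], [-1.31, 4.45], [0, 2.66], [-2.55, 2.55]. Speed limits (rad/s): [2.57, 2.57, 3.14, 3.14, 3.14, 3.14].

INTERFACE

Orientations are given as a unit quaternion [x, y, z, w].
In Python, from bench import r gives the robot as it stands. The module is installed in compiled form; this text tells all that it offers.
- The arm moves only by the shell command python3 -m inch 'ROWS' [FORCE]. ROWS is JSON, a list of rows, each an object of numbers: "ax", "ay", "az": the turn, a rotation vector about the tool's x, y, z in rad; "tx", "ty", "tz": the shift along the tool's x, y, z in cm; "hand": the opening in per cent of the stroke, from 0 (shut) to 100 (fully open). A call has 1 to 20 rows; each row shifts and turns the commanded pose from where the row before left it, along the tool's axes as they then stand; what a row does not reach is not made up. A row lasts 1/10 s, in which the tool goes at most 50 mm and 8.59 degrees, less where a joint would pass 70% of its speed; a pose out of reach is approached as far as the arm can. A call is refused whole if a number of a shift passes 5 or a number of a turn 0.15, either way. A call with a gripper value outside its range is refused whole. The fingers move at their own pace and stop on an object; FORCE is the grip in N (left out, the last holds). Time passes only in rows, so rows that do not move let the fingers close. It gives the time, the measured TCP pose, the force and the opening at its end, in the units of the state.
- r.state(): the state, without advancing time (a new reading comes with each control period).
- r.snapshot(name): name is "side" or "top" or "wrist"; returns the picture (400x640x3 uint8, red, green, blue); there is no depth.
- r.calibration(name): a dict with "camera_matrix" (3x3 intrinsics, pixels), "world_from_camera" (4x4, takes a point from camera to world coordinates). Camera axes: x right, y down, z forward; pixel columns grow to the right and rows downward; lengths in mm; the calibration is good to about 2 mm. The wrist camera is an equidistant fisheye: a pixel r from the principal point sees the ray r / f radians off the axis. A picture is of the moment at which its call begins: read the wrist's pose just before it. calibration takes no time and is no camera call; for the wrist camera it gives the pose at the moment of the call.
- r.job_done(): hands the job in, once; it reports no verdict.
The state is a dict: "time_s": time; "joint_pos": joint angles; "joint_velocities": joint speeds; "joint_efforts": joint torques, N m; "tool_pos": TCP position; "orientation": TCP orientation; "force": force on the tool from outside, world axes, zero at the start; "moment": the same for the moment, N m; "gripper_width": finger opening in mm.
Only numpy, scipy, OpenCV 4.12 (cv2) and the standard library are available. Lean on these libraries where they do the work, as an engineer would, in place of code of your own. Each camera call takes 0.05 s, during which the arm holds its last target. There are 200 camera calls.

## Working session

There is one attempt and no reset: what is moved stays moved. The work goes in short steps, Python scripts to look and compute and a shell command to move; the robot and the scene stay as the last step left them, time stands still between calls to the robot, and variables do not carry over. Pictures are saved under pics/ and viewed, about 8 in all and at most 12, crops included, and the job is handed in when it is done.

```bash
mkdir -p pics
python3 - <<'E'
from bench import r
import cv2,numpy as np
for n in("top","side"):
    cv2.imwrite(f"pics/{n}0.png",cv2.cvtColor(r.snapshot(n),cv2.COLOR_RGB2BGR))
    c=r.calibration(n);print(n,np.round(c["camera_matrix"],1).tolist(),np.round(c["world_from_camera"],3).tolist())
s=r.state();print(s["time_s"],s["tool_pos"],s["orientation"],s["gripper_width"])
E
```

```text
top [[467.3, 0.0, 320.7], [0.0, 467.3, 192.9], [0.0, 0.0, 1.0]] [[-0.014, -0.987, 0.158, 370.242], [-1.0, 0.015, 0.007, -41.47], [-0.009, -0.158, -0.987, 1010.395], [0.0, 0.0, 0.0, 1.0]]
side [[477.0, 0.0, 328.0], [0.0, 477.0, 205.0], [0.0, 0.0, 1.0]] [[0.971, -0.112, 0.213, 318.535], [-0.24, -0.518, 0.821, -735.107], [0.019, -0.848, -0.53, 522.144], [0.0, 0.0, 0.0, 1.0]]
0.1 [ 203.68251918 -642.88664471  248.48799932] [ 9.88258027e-01  1.52790840e-01 -1.29206200e-04 -1.00767621e-03] 88.40844501478566
```

View pics/top0.png

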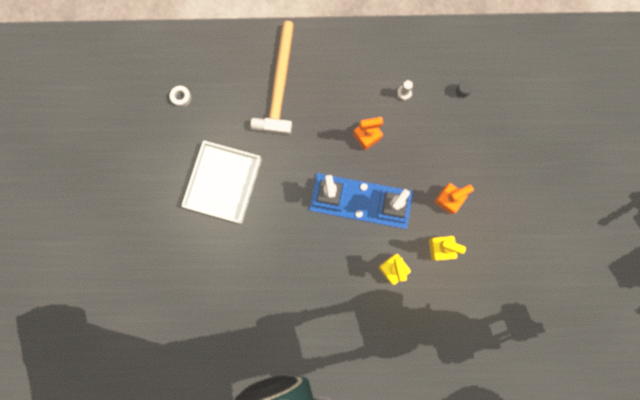

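View pics/side0.png

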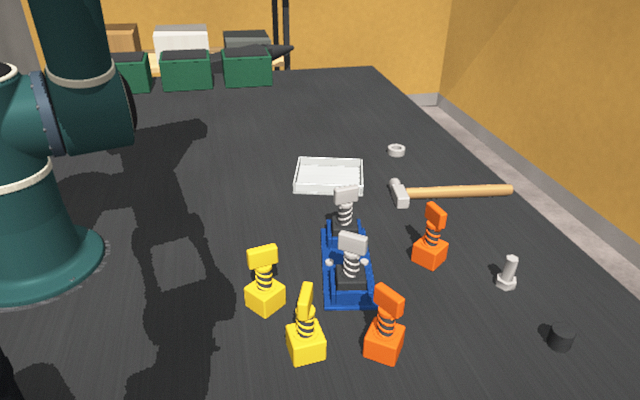

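Top view: the nest is at about (361,200), with screw heads at about (329,185) and (401,198), and the tray is at (222,181). The orange and yellow decoys stand around the nest. Next I'll measure and zoom in.

```bash
cat > h.py <<'E'
from bench import r
import cv2,numpy as np
from scipy.spatial.transform import Rotation as R
def back(n,p,z,c=None):
    c=c or r.calibration(n);K=np.array(c["camera_matrix"]);T=np.array(c["world_from_camera"])
    d=T[:3,:3]@np.linalg.inv(K)@np.array([p[0],p[1],1.])
    return T[:3,3]+d*(z-T[2,3])/d[2]
def proj(n,P):
    c=r.calibration(n);K=np.array(c["camera_matrix"]);T=np.array(c["world_from_camera"])
    q=K@(T[:3,:3].T@(np.array(P,float)-T[:3,3]));return q[:2]/q[2]
E
python3 - <<'E'
from h import *
im=cv2.imread("pics/top0.png");b,g,rr=[im[...,i].astype(int) for i in range(3)]
m=((b>g+40)&(b>rr+60)).astype(np.uint8)
pts=np.argwhere(m)[:,::-1]
W=np.array([back("top",p,6)[:2] for p in pts]).astype(np.float32)
print("nest",cv2.minAreaRect(W))
t=np.zeros_like(m);t[130:230,175:268]=(im[130:230,175:268].min(2)>120)
W=np.array([back("top",p,25)[:2] for p in np.argwhere(t)[:,::-1]]).astype(np.float32)
print("tray",cv2.minAreaRect(W))
a=cv2.resize(im[165:235,300:420],None,fx=6,fy=6,interpolation=cv2.INTER_CUBIC)[:, :720]
s=cv2.imread("pics/side0.png");a2=cv2.resize(s[180:315,310:390],None,fx=4,fy=4,interpolation=cv2.INTER_CUBIC)
cv2.imwrite("pics/z1.png",a);cv2.imwrite("pics/z2.png",a2)
E
```

```text
nest ((512.935302734375, -121.73560333251953), (212.73403930664062, 84.36285400390625), 78.42538452148438)Traceback (most recent call last):
  File "<stdin>", line 8, in <module>
  File "h.py", line 5, in back
    c=c or r.calibration(n);K=np.array(c["camera_matrix"]);T=np.array(c["world_from_camera"])
           ~~~~~~~~~~~~~^^^
ValueError: time passes only in moves, steps and waits
```

```bash
sed -i 's/^def back/import functools\n@functools.lru_cache(None)\ndef cal(n): return r.calibration(n)\ndef back/; s/c=c or r.calibration(n)/c=c or cal(n)/; s/    c=r.calibration(n);/    c=cal(n);/' h.py
python3 - <<'E'
from h import *
im=cv2.imread("pics/top0.png")
t=np.zeros(im.shape[:2],np.uint8);t[130:230,175:268]=(im[130:230,175:268].min(2)>120)
W=np.array([back("top",p,25)[:2] for p in np.argwhere(t)[:,::-1].astype(float)]).astype(np.float32)
print("tray",cv2.minAreaRect(W))
th=np.radians(78.4);u=np.array([np.cos(th),np.sin(th)]);c=np.array([512.9,-121.7])
for s in(70,-70):
    P=c+s*u;print(s,P,[proj("top",[*P,z]).round(1) for z in(6,86,116)])
a=cv2.resize(im[165:235,300:420],None,fx=6,fy=6,interpolation=cv2.INTER_CUBIC)
s=cv2.imread("pics/side0.png");a2=cv2.resize(s[180:315,310:390],None,fx=4,fy=4,interpolation=cv2.INTER_CUBIC)
o=np.zeros((540,720+0,3),np.uint8);cv2.imwrite("pics/z1.png",a);cv2.imwrite("pics/z2.png",a2)
E
```

```text
tray ((561.9675903320312, 180.4381103515625), (220.44309997558594, 200.68182373046875), 0.2536110579967499)
70 [526.97545448 -53.12973253] [array([329.2, 194.4]), array([329.6, 188.3]), array([329.7, 185.7])]
-70 [ 498.82454552 -190.27026747] [array([392.8, 206.4]), array([398.5, 201.2]), array([401., 199.])]
```

View pics/z1.png

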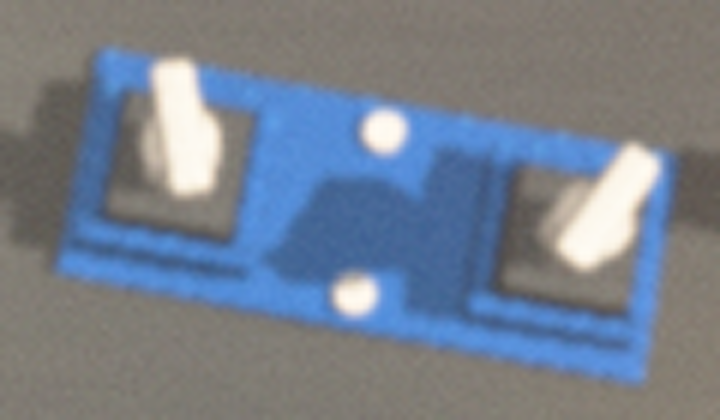

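View pics/z2.png

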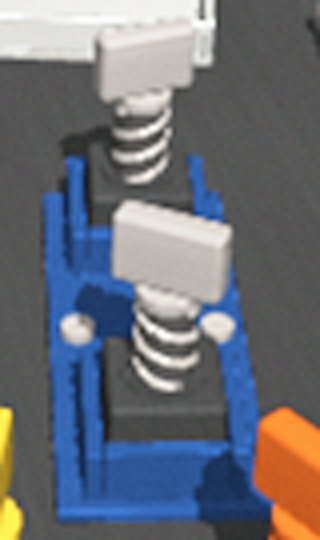

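Zoomed crops: the left (y≈-53) head points nearly along x, and the right (y≈-190) head is turned about -33°. The near screw's ridges look as if they fall to the right, so it may be left-hand. The projected pockets match the heads. Moving above the nest for a close look.

```bash
R='{"tx":3.48,"ty":-3.1,"tz":-0.4}'; python3 -m inch '[{"tx":3.48,"ty":-3.1,"tz":-0.4},{"tx":3.48,"ty":-3.1,"tz":-0.4},{"tx":3.48,"ty":-3.1,"tz":-0.4},{"tx":3.48,"ty":-3.1,"tz":-0.4},{"tx":3.48,"ty":-3.1,"tz":-0.4},{"tx":3.48,"ty":-3.1,"tz":-0.4},{"tx":3.48,"ty":-3.1,"tz":-0.4},{"tx":3.48,"ty":-3.1,"tz":-0.4},{"tx":3.48,"ty":-3.1,"tz":-0.4},{"tx":3.48,"ty":-3.1,"tz":-0.4},{"tx":3.48,"ty":-3.1,"tz":-0.4},{"tx":3.48,"ty":-3.1,"tz":-0.4},{"tx":3.48,"ty":-3.1,"tz":-0.4}]'
python3 -m inch '[{"az":-0.15},{"az":-0.15},{"az":-0.15},{"az":-0.15},{"az":-0.15},{"az":-0.15},{"az":-0.15},{"az":-0.15},{"az":-0.15},{"az":-0.15},{"az":-0.15},{"az":-0.15},{"az":-0.15},{"az":-0.15},{"az":-0.15},{},{}]'
python3 - <<'E'
from h import *
import pickle
c=r.calibration("wrist");im=cv2.cvtColor(r.snapshot("wrist"),cv2.COLOR_RGB2BGR)
cv2.imwrite("pics/w1.png",im);pickle.dump(c,open("w1.pkl","wb"))
print(np.round(c["world_from_camera"],2).tolist(),np.round(c["camera_matrix"],1).tolist());s=r.state();print(s["time_s"],s["joint_pos"])
im=cv2.imread("pics/top0.png")
t=np.zeros(im.shape[:2],np.uint8);t[130:230,175:268]=(im[130:230,175:268].min(2)>165)
n,l,st,ce=cv2.connectedComponentsWithStats(t);k=1+np.argmax(st[1:,4])
W=np.array([back("top",p,20)[:2] for p in np.argwhere(l==k)[:,::-1].astype(float)]).astype(np.float32)
print("tray",cv2.minAreaRect(W))
E
```

```text
[[0.3, -0.92, -0.25, 266.82], [-0.95, -0.29, -0.08, -622.99], [-0.0, 0.26, -0.97, 384.29], [0.0, 0.0, 0.0, 1.0]] [[309.7, 0.0, 316.2], [0.0, 309.7, 201.9], [0.0, 0.0, 1.0]]
0.15 [-1.30087345e+00  2.64592502e-01  1.60503501e+00 -1.69076941e-05
  1.27371085e+00 -3.68762617e-02]
tray ((558.160888671875, 178.7320556640625), (137.00897216796875, 154.45387268066406), 73.53152465820312)validation failed for argument at $[0]...
validation failed for argument at $[0]...
```

View pics/w1.png

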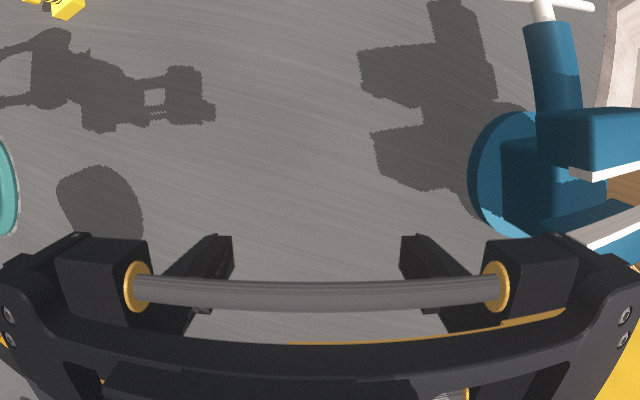

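The move was refused, so this wrist view shows only the bench and the gripper (one picture spent). I'll test the row format with all keys filled in.

```bash
python3 -m inch '[{"ax":0,"ay":0,"az":0,"tx":3.48,"ty":-3.1,"tz":-0.4,"hand":100}]'
```

```text
time_s: 0.25
tool_pos: [225.5, -605.7, 251.9]
orientation: [0.989, 0.151, -0.001, -0.0]
force: [0.1, 1.4, 0.7]
gripper_width: 88.1
```

```bash
python3 -m inch '[{"ax":0,"ay":0,"az":0,"tx":3.48,"ty":-3.1,"tz":-0.4,"hand":100},{"ax":0,"ay":0,"az":0,"tx":3.48,"ty":-3.1,"tz":-0.4,"hand":100},{"ax":0,"ay":0,"az":0,"tx":3.48,"ty":-3.1,"tz":-0.4,"hand":100},{"ax":0,"ay":0,"az":0,"tx":3.48,"ty":-3.1,"tz":-0.4,"hand":100},{"ax":0,"ay":0,"az":0,"tx":3.48,"ty":-3.1,"tz":-0.4,"hand":100},{"ax":0,"ay":0,"az":0,"tx":3.48,"ty":-3.1,"tz":-0.4,"hand":100},{"ax":0,"ay":0,"az":0,"tx":3.48,"ty":-3.1,"tz":-0.4,"hand":100},{"ax":0,"ay":0,"az":0,"tx":3.48,"ty":-3.1,"tz":-0.4,"hand":100},{"ax":0,"ay":0,"az":0,"tx":3.48,"ty":-3.1,"tz":-0.4,"hand":100},{"ax":0,"ay":0,"az":0,"tx":3.48,"ty":-3.1,"tz":-0.4,"hand":100},{"ax":0,"ay":0,"az":0,"tx":3.48,"ty":-3.1,"tz":-0.4,"hand":100},{"ax":0,"ay":0,"az":0,"tx":3.48,"ty":-3.1,"tz":-0.4,"hand":100}]'
python3 -m inch '[{"ax":0,"ay":0,"az":-0.15,"tx":0,"ty":0,"tz":0,"hand":45},{"ax":0,"ay":0,"az":-0.15,"tx":0,"ty":0,"tz":0,"hand":45},{"ax":0,"ay":0,"az":-0.15,"tx":0,"ty":0,"tz":0,"hand":45},{"ax":0,"ay":0,"az":-0.15,"tx":0,"ty":0,"tz":0,"hand":45},{"ax":0,"ay":0,"az":-0.15,"tx":0,"ty":0,"tz":0,"hand":45},{"ax":0,"ay":0,"az":-0.15,"tx":0,"ty":0,"tz":0,"hand":45},{"ax":0,"ay":0,"az":-0.15,"tx":0,"ty":0,"tz":0,"hand":45},{"ax":0,"ay":0,"az":-0.15,"tx":0,"ty":0,"tz":0,"hand":45},{"ax":0,"ay":0,"az":-0.15,"tx":0,"ty":0,"tz":0,"hand":45},{"ax":0,"ay":0,"az":-0.15,"tx":0,"ty":0,"tz":0,"hand":45},{"ax":0,"ay":0,"az":-0.15,"tx":0,"ty":0,"tz":0,"hand":45},{"ax":0,"ay":0,"az":-0.15,"tx":0,"ty":0,"tz":0,"hand":45},{"ax":0,"ay":0,"az":-0.15,"tx":0,"ty":0,"tz":0,"hand":45},{"ax":0,"ay":0,"az":-0.15,"tx":0,"ty":0,"tz":0,"hand":45},{"ax":0,"ay":0,"az":-0.15,"tx":0,"ty":0,"tz":0,"hand":45},{"ax":0,"ay":0,"az":0,"tx":0,"ty":0,"tz":0,"hand":45}]'
python3 - <<'E'
from h import *
import pickle
c=r.calibration("wrist");im=cv2.cvtColor(r.snapshot("wrist"),cv2.COLOR_RGB2BGR)
cv2.imwrite("pics/w2.png",im);pickle.dump(c,open("w2.pkl","wb"))
print(np.round(c["world_from_camera"],2).tolist());s=r.state();print(s["time_s"],s["joint_pos"].round(3),s["tool_pos"],s["orientation"])
T=np.array(c["world_from_camera"])
for P in([527,-53,116],[499,-190,116]):
    q=T[:3,:3].T@(np.array(P)-T[:3,3]);a=np.arctan2(np.hypot(*q[:2]),q[2]);print(np.array([316.2,201.9])+309.7*a*q[:2]/np.hypot(*q[:2]))
E
```

```text
time_s: 1.45
tool_pos: [513.8, -120.8, 301.7]
orientation: [0.988, 0.153, -0.0, 0.0]
force: [0.2, -1.1, 0.5]
gripper_width: 87.9
time_s: 3.05
tool_pos: [513.2, -122.6, 301.3]
orientation: [0.288, 0.958, -0.0, -0.0]
force: [0.0, 0.0, 0.5]
gripper_width: 39.5
[[0.55, 0.81, 0.21, 458.18], [0.83, -0.53, -0.14, -85.96], [-0.0, 0.26, -0.97, 437.16], [0.0, 0.0, 0.0, 1.0]]
3.1 [-0.282 -0.045  1.85   0.     1.337 -1.265] [ 513.22849628 -122.60058032  301.42552842] [ 2.89779081e-01  9.57093526e-01  2.43051687e-05 -2.56643973e-04]
[378.36763487 159.50520076]
[257.50334688 207.22113217]
```

```bash
cat >> h.py <<'E'
def fish(c,P):
    T=np.array(c["world_from_camera"]);K=np.array(c["camera_matrix"]);q=(np.asarray(P,float)-T[:3,3])@T[:3,:3]
    h=np.hypot(q[...,0],q[...,1])+1e-9;a=np.arctan2(h,q[...,2]);return K[0,0]*(a/h)[...,None]*q[...,:2]+K[:2,2]
def ortho(im,c,x,y,z,s):  # image up=+x, right=-y
    X,Y=np.meshgrid(np.arange(x[1],x[0],-1/s),np.arange(y[1],y[0],-1/s),indexing="ij")
    m=fish(c,np.stack([X,Y,0*X+z],-1)).astype(np.float32);return cv2.remap(im,m[...,0],m[...,1],cv2.INTER_CUBIC)
E
python3 - <<'E'
from h import *
import pickle
c=pickle.load(open("w2.pkl","rb"));im=cv2.imread("pics/w2.png")
o=ortho(im,c,(420,600),(-250,0),116,3)
for i,P in enumerate([(527,-53.1),(498.8,-190.3)]):
    cv2.drawMarker(o,(int((0-P[1])*3),int((600-P[0])*3)),(0,0,255),0,12)
cv2.imwrite("pics/o2.png",o)
E
```

```text
(no output)
```

View pics/o2.png

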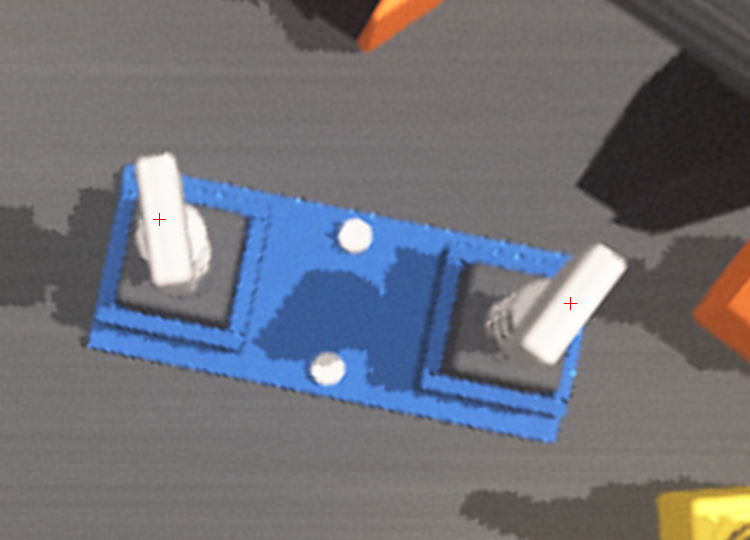

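The rectified view (plane z=116) shows head A's top centred on (161,220) with yaw ≈ +7.5°. Head B is at (573,303) with yaw ≈ -36°. Both agree with the predicted crosses to about 1 mm. Going to B first, turning clockwise with a 6 mm rise because I suspect it is left-hand.

```bash
python3 -m inch '[{"ax":0,"ay":0,"az":0.04,"tx":0,"ty":0,"tz":0,"hand":45},{"ax":0,"ay":0,"az":0,"tx":-1.43,"ty":-3.18,"tz":0,"hand":45},{"ax":0,"ay":0,"az":0,"tx":-1.43,"ty":-3.18,"tz":0,"hand":45},{"ax":0,"ay":0,"az":0,"tx":0,"ty":0,"tz":4.2,"hand":45},{"ax":0,"ay":0,"az":0,"tx":0,"ty":0,"tz":4.2,"hand":45},{"ax":0,"ay":0,"az":0,"tx":0,"ty":0,"tz":4.2,"hand":45},{"ax":0,"ay":0,"az":0,"tx":0,"ty":0,"tz":3.2,"hand":45},{"ax":0,"ay":0,"az":0,"tx":0,"ty":0,"tz":2.5,"hand":45},{"ax":0,"ay":0,"az":0,"tx":0,"ty":0,"tz":2.0,"hand":45},{"ax":0,"ay":0,"az":0,"tx":0,"ty":0,"tz":0,"hand":45},{"ax":0,"ay":0,"az":0,"tx":0,"ty":0,"tz":0,"hand":45}]'
python3 -m inch '[{"ax":0,"ay":0,"az":0,"tx":0,"ty":0,"tz":0,"hand":0},{"ax":0,"ay":0,"az":0,"tx":0,"ty":0,"tz":0,"hand":0},{"ax":0,"ay":0,"az":0,"tx":0,"ty":0,"tz":0,"hand":0},{"ax":0,"ay":0,"az":0,"tx":0,"ty":0,"tz":0,"hand":0},{"ax":0,"ay":0,"az":0,"tx":0,"ty":0,"tz":0,"hand":0},{"ax":0,"ay":0,"az":0,"tx":0,"ty":0,"tz":0,"hand":0}]' 20
```

```text
time_s: 4.2
tool_pos: [499.3, -190.9, 98.7]
orientation: [0.308, 0.951, 0.0, -0.0]
force: [-0.1, 0.5, 0.3]
gripper_width: 39.6
time_s: 4.8
tool_pos: [500.1, -191.6, 99.7]
orientation: [0.307, 0.952, -0.0, 0.001]
force: [-0.7, -1.6, 4.7]
gripper_width: 14.0
```

```bash
python3 -m inch '[{"ax":0,"ay":0,"az":0.105,"tx":0,"ty":0,"tz":-0.04,"hand":0},{"ax":0,"ay":0,"az":0.105,"tx":0,"ty":0,"tz":-0.04,"hand":0},{"ax":0,"ay":0,"az":0.105,"tx":0,"ty":0,"tz":-0.04,"hand":0},{"ax":0,"ay":0,"az":0.105,"tx":0,"ty":0,"tz":-0.04,"hand":0},{"ax":0,"ay":0,"az":0.105,"tx":0,"ty":0,"tz":-0.04,"hand":0},{"ax":0,"ay":0,"az":0.105,"tx":0,"ty":0,"tz":-0.04,"hand":0},{"ax":0,"ay":0,"az":0.105,"tx":0,"ty":0,"tz":-0.04,"hand":0},{"ax":0,"ay":0,"az":0.105,"tx":0,"ty":0,"tz":-0.04,"hand":0}]'
python3 -m inch '[{"ax":0,"ay":0,"az":0.105,"tx":0,"ty":0,"tz":-0.04,"hand":0},{"ax":0,"ay":0,"az":0.105,"tx":0,"ty":0,"tz":-0.04,"hand":0},{"ax":0,"ay":0,"az":0.105,"tx":0,"ty":0,"tz":-0.04,"hand":0},{"ax":0,"ay":0,"az":0.105,"tx":0,"ty":0,"tz":-0.04,"hand":0},{"ax":0,"ay":0,"az":0.105,"tx":0,"ty":0,"tz":-0.04,"hand":0},{"ax":0,"ay":0,"az":0.105,"tx":0,"ty":0,"tz":-0.04,"hand":0},{"ax":0,"ay":0,"az":0.105,"tx":0,"ty":0,"tz":-0.04,"hand":0},{"ax":0,"ay":0,"az":0,"tx":0,"ty":0,"tz":0,"hand":0},{"ax":0,"ay":0,"az":0,"tx":0,"ty":0,"tz":0,"hand":0}]'
python3 -c "
from h import *
s=r.state();print(s['force'],s['moment'],s['joint_pos'])"
```

```text
time_s: 5.6
tool_pos: [499.6, -191.5, 102.6]
orientation: [0.67, 0.742, -0.0, 0.0]
force: [-2.1, -1.8, 6.0]
gripper_width: 13.6
time_s: 6.5
tool_pos: [499.2, -191.5, 105.4]
orientation: [0.891, 0.454, -0.0, 0.0]
force: [-3.2, -2.2, 7.1]
gripper_width: 14.0
[-3.22934083 -2.19954555  7.06196832] [-0.39492701  0.55165666 -0.00748313] [-4.12240380e-01  1.37124045e-01  2.04102973e+00 -1.19951983e-03
  9.63615986e-01  2.17407421e-01]
```

```bash
python3 -m inch '[{"ax":0,"ay":0,"az":0,"tx":0,"ty":0,"tz":0,"hand":45},{"ax":0,"ay":0,"az":0,"tx":0,"ty":0,"tz":0,"hand":45},{"ax":0,"ay":0,"az":0,"tx":0,"ty":0,"tz":0,"hand":45},{"ax":0,"ay":0,"az":0,"tx":0,"ty":0,"tz":0,"hand":45},{"ax":0,"ay":0,"az":0,"tx":0,"ty":0,"tz":-3,"hand":45},{"ax":0,"ay":0,"az":0,"tx":0,"ty":0,"tz":-4.5,"hand":45},{"ax":0,"ay":0,"az":0,"tx":0,"ty":0,"tz":-4.5,"hand":45},{"ax":0,"ay":0,"az":0,"tx":0,"ty":0,"tz":-4.5,"hand":45},{"ax":0,"ay":0,"az":0,"tx":0,"ty":0,"tz":-3.2,"hand":45},{"ax":0,"ay":0,"az":0,"tx":0,"ty":0,"tz":0,"hand":45},{"ax":0,"ay":0,"az":0,"tx":0,"ty":0,"tz":0,"hand":45}]'
python3 - <<'E'
from h import *
s1=cv2.cvtColor(r.snapshot("side"),cv2.COLOR_RGB2BGR);cv2.imwrite("pics/s1.png",s1)
s0=cv2.imread("pics/side0.png")
for P in([527,-53.3,101],[499.2,-191,101]):
    print([proj("side",np.add(P,[0,0,d])).round(1).tolist() for d in(-6,0,6)])
a=[cv2.resize(s[180:315,310:400],None,fx=4,fy=4,interpolation=cv2.INTER_CUBIC) for s in(s0,s1)]
cv2.imwrite("pics/c1.png",np.hstack(a))
E
```

```text
time_s: 7.6
tool_pos: [499.8, -191.1, 302.4]
orientation: [0.891, 0.454, 0.001, 0.001]
force: [0.3, 0.9, -0.8]
gripper_width: 39.8
[[345.6, 196.7], [345.7, 193.8], [345.8, 190.8]]
[[352.6, 245.2], [352.8, 242.0], [353.0, 238.7]]
```

View pics/c1.png

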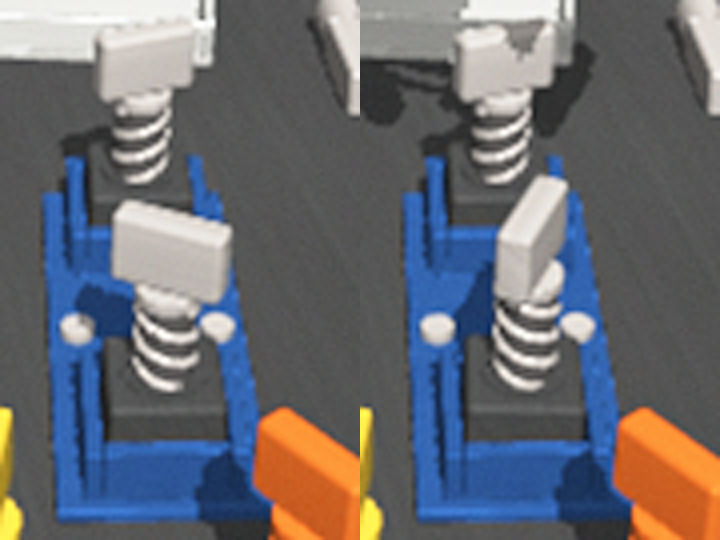

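c1 shows B's head quarter-turned. Its centre rose from about row 250 to 238 in the zoom, roughly 3 px or 5.6 mm, with more thread showing and the nut seated. B is therefore left-hand. Next I try A, following the expected 6 mm sink.

```bash
python3 -m inch '[{"ax":0,"ay":0,"az":0,"tx":4.26,"ty":-1.96,"tz":0,"hand":45},{"ax":0,"ay":0,"az":0,"tx":4.26,"ty":-1.96,"tz":0,"hand":45},{"ax":0,"ay":0,"az":0,"tx":4.26,"ty":-1.96,"tz":0,"hand":45},{"ax":0,"ay":0,"az":-0.15,"tx":0,"ty":0,"tz":0,"hand":45},{"ax":0,"ay":0,"az":-0.15,"tx":0,"ty":0,"tz":0,"hand":45},{"ax":0,"ay":0,"az":-0.15,"tx":0,"ty":0,"tz":0,"hand":45},{"ax":0,"ay":0,"az":-0.15,"tx":0,"ty":0,"tz":0,"hand":45},{"ax":0,"ay":0,"az":-0.15,"tx":0,"ty":0,"tz":0,"hand":45},{"ax":0,"ay":0,"az":-0.15,"tx":0,"ty":0,"tz":0,"hand":45},{"ax":0,"ay":0,"az":-0.15,"tx":0,"ty":0,"tz":0,"hand":45},{"ax":0,"ay":0,"az":-0.15,"tx":0,"ty":0,"tz":0,"hand":45},{"ax":0,"ay":0,"az":-0.15,"tx":0,"ty":0,"tz":0,"hand":45},{"ax":0,"ay":0,"az":-0.15,"tx":0,"ty":0,"tz":0,"hand":45},{"ax":0,"ay":0,"az":-0.15,"tx":0,"ty":0,"tz":0,"hand":45},{"ax":0,"ay":0,"az":-0.15,"tx":0,"ty":0,"tz":0,"hand":45},{"ax":0,"ay":0,"az":-0.15,"tx":0,"ty":0,"tz":0,"hand":45},{"ax":0,"ay":0,"az":-0.15,"tx":0,"ty":0,"tz":0,"hand":45},{"ax":0,"ay":0,"az":-0.15,"tx":0,"ty":0,"tz":0,"hand":45},{"ax":0,"ay":0,"az":-0.08,"tx":0,"ty":0,"tz":0,"hand":45},{"ax":0,"ay":0,"az":0,"tx":0,"ty":0,"tz":0,"hand":45}]'
```

```text
time_s: 9.65
tool_pos: [525.8, -52.8, 298.9]
orientation: [-0.065, 0.998, 0.001, -0.002]
force: [0.1, -0.3, -0.7]
gripper_width: 39.4
```

```bash
python3 -m inch '[{"ax":0,"ay":0,"az":0,"tx":-0.08,"ty":0.05,"tz":4.2,"hand":45},{"ax":0,"ay":0,"az":0,"tx":0,"ty":0,"tz":4.2,"hand":45},{"ax":0,"ay":0,"az":0,"tx":0,"ty":0,"tz":4.2,"hand":45},{"ax":0,"ay":0,"az":0,"tx":0,"ty":0,"tz":3.2,"hand":45},{"ax":0,"ay":0,"az":0,"tx":0,"ty":0,"tz":2.5,"hand":45},{"ax":0,"ay":0,"az":0,"tx":0,"ty":0,"tz":1.7,"hand":45},{"ax":0,"ay":0,"az":0,"tx":0,"ty":0,"tz":0,"hand":45},{"ax":0,"ay":0,"az":0,"tx":0,"ty":0,"tz":0,"hand":45}]'
python3 -m inch '[{"ax":0,"ay":0,"az":0,"tx":0,"ty":0,"tz":0,"hand":0},{"ax":0,"ay":0,"az":0,"tx":0,"ty":0,"tz":0,"hand":0},{"ax":0,"ay":0,"az":0,"tx":0,"ty":0,"tz":0,"hand":0},{"ax":0,"ay":0,"az":0,"tx":0,"ty":0,"tz":0,"hand":0},{"ax":0,"ay":0,"az":0,"tx":0,"ty":0,"tz":0,"hand":0},{"ax":0,"ay":0,"az":0,"tx":0,"ty":0,"tz":0,"hand":0}]' 20
```

```text
time_s: 10.45
tool_pos: [526.9, -52.3, 100.8]
orientation: [-0.064, 0.998, 0.0, -0.001]
force: [0.6, 0.2, -0.2]
gripper_width: 39.6
time_s: 11.05
tool_pos: [528.6, -52.8, 102.6]
orientation: [-0.065, 0.998, -0.0, 0.001]
force: [1.1, -1.5, 3.8]
gripper_width: 14.0
```

```bash
python3 -m inch '[{"ax":0,"ay":0,"az":0.105,"tx":0,"ty":0,"tz":0.04,"hand":0},{"ax":0,"ay":0,"az":0.105,"tx":0,"ty":0,"tz":0.04,"hand":0},{"ax":0,"ay":0,"az":0.105,"tx":0,"ty":0,"tz":0.04,"hand":0},{"ax":0,"ay":0,"az":0.105,"tx":0,"ty":0,"tz":0.04,"hand":0},{"ax":0,"ay":0,"az":0.105,"tx":0,"ty":0,"tz":0.04,"hand":0},{"ax":0,"ay":0,"az":0.105,"tx":0,"ty":0,"tz":0.04,"hand":0},{"ax":0,"ay":0,"az":0.105,"tx":0,"ty":0,"tz":0.04,"hand":0},{"ax":0,"ay":0,"az":0.105,"tx":0,"ty":0,"tz":0.04,"hand":0}]'
python3 -m inch '[{"ax":0,"ay":0,"az":0.105,"tx":0,"ty":0,"tz":0.04,"hand":0},{"ax":0,"ay":0,"az":0.105,"tx":0,"ty":0,"tz":0.04,"hand":0},{"ax":0,"ay":0,"az":0.105,"tx":0,"ty":0,"tz":0.04,"hand":0},{"ax":0,"ay":0,"az":0.105,"tx":0,"ty":0,"tz":0.04,"hand":0},{"ax":0,"ay":0,"az":0.105,"tx":0,"ty":0,"tz":0.04,"hand":0},{"ax":0,"ay":0,"az":0.105,"tx":0,"ty":0,"tz":0.04,"hand":0},{"ax":0,"ay":0,"az":0.105,"tx":0,"ty":0,"tz":0.04,"hand":0},{"ax":0,"ay":0,"az":0,"tx":0,"ty":0,"tz":0,"hand":0},{"ax":0,"ay":0,"az":0,"tx":0,"ty":0,"tz":0,"hand":0}]'
python3 -m inch '[{"ax":0,"ay":0,"az":0,"tx":0,"ty":0,"tz":0,"hand":45},{"ax":0,"ay":0,"az":0,"tx":0,"ty":0,"tz":0,"hand":45},{"ax":0,"ay":0,"az":0,"tx":0,"ty":0,"tz":0,"hand":45},{"ax":0,"ay":0,"az":0,"tx":0,"ty":0,"tz":0,"hand":45},{"ax":0,"ay":0,"az":0,"tx":0,"ty":0,"tz":-3,"hand":45},{"ax":0,"ay":0,"az":0,"tx":0,"ty":0,"tz":-4.5,"hand":45},{"ax":0,"ay":0,"az":0,"tx":0,"ty":0,"tz":-4.5,"hand":45},{"ax":0,"ay":0,"az":0,"tx":0,"ty":0,"tz":-4.5,"hand":45},{"ax":0,"ay":0,"az":0,"tx":0,"ty":0,"tz":-3.2,"hand":45},{"ax":0,"ay":0,"az":0,"tx":0,"ty":0,"tz":0,"hand":45},{"ax":0,"ay":0,"az":0,"tx":0,"ty":0,"tz":0,"hand":45}]'
python3 - <<'E'
from h import *
import pickle
s2=cv2.cvtColor(r.snapshot("side"),cv2.COLOR_RGB2BGR);cv2.imwrite("pics/s2.png",s2)
tp=cv2.cvtColor(r.snapshot("top"),cv2.COLOR_RGB2BGR);cv2.imwrite("pics/t2.png",tp)
c=r.calibration("wrist");w=cv2.cvtColor(r.snapshot("wrist"),cv2.COLOR_RGB2BGR);pickle.dump(c,open("w3.pkl","wb"));cv2.imwrite("pics/w3.png",w)
s0=cv2.imread("pics/side0.png")
a=[cv2.resize(s[180:315,310:390],None,fx=4,fy=4,interpolation=cv2.INTER_CUBIC) for s in(s0,s2)]
cv2.imwrite("pics/c2.png",np.hstack(a))
E
```

```text
time_s: 11.85
tool_pos: [528.7, -53.6, 100.5]
orientation: [0.349, 0.937, -0.001, 0.001]
force: [-4.1, -4.9, 11.9]
gripper_width: 14.3
time_s: 12.75
tool_pos: [529.8, -55.1, 100.0]
orientation: [0.66, 0.751, -0.001, 0.003]
force: [-6.1, -9.2, 21.6]
gripper_width: 20.1
time_s: 13.85
tool_pos: [528.0, -52.3, 293.0]
orientation: [0.661, 0.75, 0.0, 0.0]
force: [0.1, -0.2, -1.0]
gripper_width: 39.6
```

View pics/c2.png

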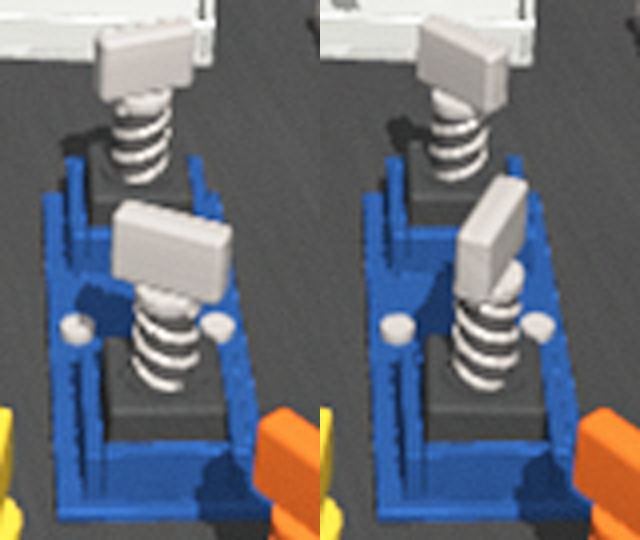

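c2 shows A only partly turned, about 45°: the grip slipped, at 20 mm width with 21 N push-back. Its height change is unclear to the eye. I'll fit a head-box wireframe to the image edges to get yaw and height for both screws, before and after.

```bash
cat > fit.py <<'E'
from h import *
from scipy.optimize import differential_evolution as DE
from scipy.spatial import ConvexHull
from scipy.ndimage import map_coordinates
V=np.array([[x,y,z] for x in(-22,22) for y in(-7,7) for z in(-15,15)],float)
def projn(n,P):
    c=cal(n);K=np.array(c["camera_matrix"]);T=np.array(c["world_from_camera"]);q=(P-T[:3,3])@T[:3,:3]@K.T;return q[:,:2]/q[:,2:]
def grad(f):
    g=cv2.GaussianBlur(cv2.cvtColor(cv2.imread(f),cv2.COLOR_BGR2GRAY).astype(np.float32),(0,0),.8)
    return np.stack([cv2.Sobel(g,-1,1,0),cv2.Sobel(g,-1,0,1)],0)
def fit(files,xy):
    G=[(n,grad(f)) for n,f in files]
    def cost(p):
        P=V@R.from_euler("z",p[0],degrees=True).as_matrix().T+[xy[0]+p[2],xy[1]+p[3],101+p[1]];t=0
        for n,g in G:
            q=projn(n,P);q=q[ConvexHull(q).vertices];e=np.roll(q,-1,0)-q
            s=np.linspace(.05,.95,15)[:,None,None];pt=(q+s*e).reshape(-1,2);nn=np.stack([-e[:,1],e[:,0]],1)/np.linalg.norm(e,axis=1)[:,None]
            w=np.tile(np.linalg.norm(e,axis=1),15);nn=np.tile(nn,(15,1))
            v=[map_coordinates(g[i],[pt[:,1],pt[:,0]],order=1) for i in(0,1)]
            t+=np.average(np.clip(v[0]*nn[:,0]+v[1]*nn[:,1],-300,300),weights=w)
        return -t
    b=[(-90,90),(-12,12),(-4,4),(-4,4)]
    o=DE(cost,b,seed=0,popsize=20,maxiter=80);return o.x.round(1),round(o.fun)
if __name__=="__main__":
    for nm,xy in(("A",(527,-53.3)),("B",(499.1,-191))):
        for tag,fs in(("0",["top0","side0"]),("2",["t2","s2"])):
            print(nm,tag,fit([("top",f"pics/{fs[0]}.png"),("side",f"pics/{fs[1]}.png")],xy), fit([("side",f"pics/{fs[1]}.png")],xy))
E
python3 fit.py
```

```text
A 0 (array([11.3, -5.4,  4. , -1.6]), -309) (array([10.1, -3.6,  4. , -4. ]), -112)
A 2 (array([13.4, 12. ,  0.4,  3.4]), -108) (array([ 47.3, -11.9,   2.3,  -3.1]), -102)
B 0 (array([-34.9,  -2.9,  -1. ,  -0.9]), -349) (array([-50.5,  -4.2,  -0.9,   0.8]), -174)
B 2 (array([57.2,  3.3,  0.1, -0.2]), -322) (array([57.5,  3.1, -0.1, -0.1]), -192)
```

Run:
```python
from h import *
import pickle
c=pickle.load(open("w3.pkl","rb"));im=cv2.imread("pics/w3.png")
o=ortho(im,c,(467,587),(-113,7),110,4)
s=[cv2.resize(cv2.imread(f"pics/{n}.png")[180:235,325:365],None,fx=6,fy=6,interpolation=cv2.INTER_CUBIC) for n in("side0","s2")]
q=np.hstack(s);q=np.vstack([q,np.zeros((480-q.shape[0],q.shape[1],3),np.uint8)])
cv2.imwrite("pics/o3.png",np.hstack([o[:,:310],q]) if 0 else np.hstack([cv2.resize(o,(320,320)),q[:320]]));print(r.state()["tool_pos"],r.state()["time_s"])
```

```text
[526.5764567  -52.16723924 290.2062619 ] 14.0
```

View pics/o3.png

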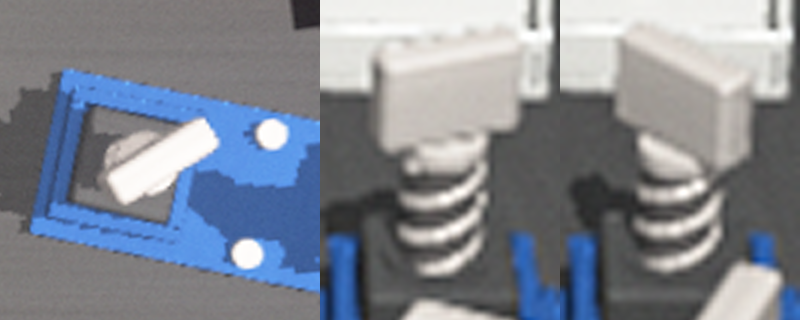

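o3 shows A's head now at yaw ≈ -60°, so it turned about 67° clockwise. It has visibly sunk: one coil fewer shows above the seated nut, which makes it right-hand. I'll regrip with more force and complete the quarter turn.

```bash
python3 -m inch '[{"ax":0,"ay":0,"az":-0.13,"tx":0,"ty":0,"tz":4.2,"hand":45},{"ax":0,"ay":0,"az":-0.13,"tx":0,"ty":0,"tz":4.2,"hand":45},{"ax":0,"ay":0,"az":-0.13,"tx":0,"ty":0,"tz":0,"hand":45},{"ax":0,"ay":0,"az":0,"tx":0,"ty":0,"tz":4.2,"hand":45},{"ax":0,"ay":0,"az":0,"tx":0,"ty":0,"tz":3.2,"hand":45},{"ax":0,"ay":0,"az":0,"tx":0,"ty":0,"tz":2.2,"hand":45},{"ax":0,"ay":0,"az":0,"tx":0,"ty":0,"tz":1.0,"hand":45},{"ax":0,"ay":0,"az":0,"tx":0,"ty":0,"tz":0,"hand":45},{"ax":0,"ay":0,"az":0,"tx":0,"ty":0,"tz":0,"hand":45},{"ax":0,"ay":0,"az":0,"tx":0,"ty":0,"tz":0,"hand":45}]'
python3 -m inch '[{"ax":0,"ay":0,"az":0,"tx":0,"ty":0,"tz":0,"hand":0},{"ax":0,"ay":0,"az":0,"tx":0,"ty":0,"tz":0,"hand":0},{"ax":0,"ay":0,"az":0,"tx":0,"ty":0,"tz":0,"hand":0},{"ax":0,"ay":0,"az":0,"tx":0,"ty":0,"tz":0,"hand":0},{"ax":0,"ay":0,"az":0,"tx":0,"ty":0,"tz":0,"hand":0},{"ax":0,"ay":0,"az":0,"tx":0,"ty":0,"tz":0,"hand":0}]' 30
python3 -m inch '[{"ax":0,"ay":0,"az":0.1,"tx":0,"ty":0,"tz":0,"hand":0},{"ax":0,"ay":0,"az":0.1,"tx":0,"ty":0,"tz":0,"hand":0},{"ax":0,"ay":0,"az":0.1,"tx":0,"ty":0,"tz":0,"hand":0},{"ax":0,"ay":0,"az":0.1,"tx":0,"ty":0,"tz":0,"hand":0},{"ax":0,"ay":0,"az":0,"tx":0,"ty":0,"tz":0,"hand":0},{"ax":0,"ay":0,"az":0,"tx":0,"ty":0,"tz":0,"hand":0}]'
```

```text
time_s: 15.0
tool_pos: [529.0, -52.6, 104.1]
orientation: [0.503, 0.864, 0.0, 0.001]
force: [0.2, -0.3, 0.4]
gripper_width: 39.5
time_s: 15.6
tool_pos: [527.8, -52.7, 103.2]
orientation: [0.503, 0.864, -0.0, 0.0]
force: [-1.2, -1.3, 5.8]
gripper_width: 13.9
time_s: 16.2
tool_pos: [528.0, -53.8, 103.2]
orientation: [0.664, 0.748, -0.001, 0.001]
force: [-1.9, -5.9, 4.4]
gripper_width: 16.1
```

```bash
python3 -m inch '[{"ax":0,"ay":0,"az":0,"tx":0,"ty":0,"tz":0,"hand":45},{"ax":0,"ay":0,"az":0,"tx":0,"ty":0,"tz":0,"hand":45},{"ax":0,"ay":0,"az":0,"tx":0,"ty":0,"tz":0,"hand":45},{"ax":0,"ay":0,"az":0,"tx":0,"ty":0,"tz":0,"hand":45},{"ax":0,"ay":0,"az":0,"tx":0,"ty":0,"tz":-3,"hand":45},{"ax":0,"ay":0,"az":0,"tx":0,"ty":0,"tz":-4.5,"hand":45},{"ax":0,"ay":0,"az":0,"tx":0,"ty":0,"tz":-4.5,"hand":45},{"ax":0,"ay":0,"az":0,"tx":0,"ty":0,"tz":-4.0,"hand":45},{"ax":0,"ay":0,"az":0,"tx":0,"ty":0,"tz":-3.0,"hand":45},{"ax":0,"ay":0,"az":0,"tx":-4.46,"ty":-1.48,"tz":0,"hand":45},{"ax":0,"ay":0,"az":0,"tx":-4.46,"ty":-1.48,"tz":0,"hand":45},{"ax":0,"ay":0,"az":0,"tx":-4.46,"ty":-1.48,"tz":0,"hand":45},{"ax":0,"ay":0,"az":0.146,"tx":0,"ty":0,"tz":0,"hand":45},{"ax":0,"ay":0,"az":0.146,"tx":0,"ty":0,"tz":0,"hand":45},{"ax":0,"ay":0,"az":0.146,"tx":0,"ty":0,"tz":0,"hand":45},{"ax":0,"ay":0,"az":0.146,"tx":0,"ty":0,"tz":0,"hand":45},{"ax":0,"ay":0,"az":0.146,"tx":0,"ty":0,"tz":0,"hand":45},{"ax":0,"ay":0,"az":0,"tx":0,"ty":0,"tz":0,"hand":45},{"ax":0,"ay":0,"az":0,"tx":0,"ty":0,"tz":0,"hand":45}]'
python3 - <<'E'
from fit import *
import pickle
s2=cv2.cvtColor(r.snapshot("side"),cv2.COLOR_RGB2BGR);cv2.imwrite("pics/s4.png",s2)
tp=cv2.cvtColor(r.snapshot("top"),cv2.COLOR_RGB2BGR);cv2.imwrite("pics/t4.png",tp)
c=r.calibration("wrist");w=cv2.cvtColor(r.snapshot("wrist"),cv2.COLOR_RGB2BGR);pickle.dump(c,open("w4.pkl","wb"));cv2.imwrite("pics/w4.png",w)
o=ortho(w,c,(420,600),(-250,0),108,2)
s=[cv2.resize(cv2.imread(f"pics/{n}.png")[180:240,325:365],None,fx=6,fy=6,interpolation=cv2.INTER_CUBIC) for n in("s4",)]
cv2.imwrite("pics/o4.png",np.hstack([o,s[0]]))
print(r.state()["tool_pos"],r.state()["time_s"],r.state()["orientation"])
print(fit([("top","pics/t4.png"),("side","pics/s4.png")],(527,-53.3)))
E
```

```text
time_s: 18.1
tool_pos: [499.1, -190.4, 292.5]
orientation: [0.887, 0.462, -0.0, -0.0]
force: [1.2, -0.4, -0.8]
gripper_width: 40.0
[ 499.17910384 -190.39799696  292.63239051] 18.25 [ 8.87285757e-01  4.61220101e-01 -5.14095098e-06 -6.17164476e-05]
(array([-78.6, -10.3,  -1. ,  -0.9]), -228)
```

View pics/o4.png

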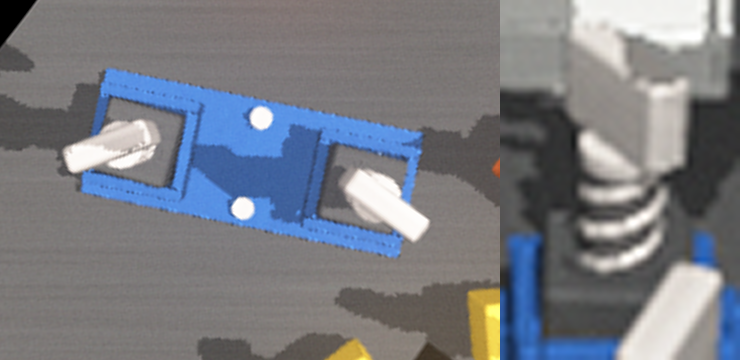

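A now reads yaw ≈ -78°, so it turned about 86°, and its head sits about 5 mm lower: sunk, right-hand. B sits at yaw ≈ 56°, raised. Grasping B now.

```bash
python3 -m inch '[{"ax":0,"ay":0,"az":0,"tx":0,"ty":0.05,"tz":4.2,"hand":45},{"ax":0,"ay":0,"az":0,"tx":0,"ty":0,"tz":4.2,"hand":45},{"ax":0,"ay":0,"az":0,"tx":0,"ty":0,"tz":4.2,"hand":45},{"ax":0,"ay":0,"az":0,"tx":0,"ty":0,"tz":3.2,"hand":45},{"ax":0,"ay":0,"az":0,"tx":0,"ty":0,"tz":2.1,"hand":45},{"ax":0,"ay":0,"az":0,"tx":0,"ty":0,"tz":0.8,"hand":45},{"ax":0,"ay":0,"az":0,"tx":0,"ty":0,"tz":0,"hand":45},{"ax":0,"ay":0,"az":0,"tx":0,"ty":0,"tz":0,"hand":45},{"ax":0,"ay":0,"az":0,"tx":0,"ty":0,"tz":0,"hand":45}]'
python3 -m inch '[{"ax":0,"ay":0,"az":0,"tx":0,"ty":0,"tz":0,"hand":0},{"ax":0,"ay":0,"az":0,"tx":0,"ty":0,"tz":0,"hand":0},{"ax":0,"ay":0,"az":0,"tx":0,"ty":0,"tz":0,"hand":0},{"ax":0,"ay":0,"az":0,"tx":0,"ty":0,"tz":0,"hand":0},{"ax":0,"ay":0,"az":0,"tx":0,"ty":0,"tz":0,"hand":0},{"ax":0,"ay":0,"az":0,"tx":0,"ty":0,"tz":0,"hand":0}]' 45
python3 -m inch '[{"ax":0,"ay":0,"az":0,"tx":0,"ty":0,"tz":-0.5,"hand":0},{"ax":0,"ay":0,"az":0,"tx":0,"ty":0,"tz":-1,"hand":0},{"ax":0,"ay":0,"az":0,"tx":0,"ty":0,"tz":-1,"hand":0},{"ax":0,"ay":0,"az":0,"tx":0,"ty":0,"tz":-1,"hand":0},{"ax":0,"ay":0,"az":0,"tx":0,"ty":0,"tz":0,"hand":0},{"ax":0,"ay":0,"az":0,"tx":0,"ty":0,"tz":0,"hand":0},{"ax":0,"ay":0,"az":0,"tx":0,"ty":0,"tz":0,"hand":0}]'
```

```text
time_s: 19.15
tool_pos: [501.0, -191.4, 107.6]
orientation: [0.888, 0.46, 0.001, 0.001]
force: [0.8, -0.3, -0.2]
gripper_width: 39.7
time_s: 19.75
tool_pos: [499.7, -190.8, 106.1]
orientation: [0.888, 0.46, 0.0, 0.0]
force: [-1.2, -0.6, 3.9]
gripper_width: 13.3
time_s: 20.45
tool_pos: [499.1, -190.6, 140.3]
orientation: [0.888, 0.46, -0.0, -0.0]
force: [-0.1, -0.6, -4.6]
gripper_width: 13.2
```

```bash
python3 -m inch '[{"ax":0,"ay":0,"az":0,"tx":0,"ty":0,"tz":-2,"hand":0},{"ax":0,"ay":0,"az":0,"tx":0,"ty":0,"tz":-3.5,"hand":0},{"ax":0,"ay":0,"az":0,"tx":0,"ty":0,"tz":-3,"hand":0},{"ax":0,"ay":0,"az":0,"tx":0,"ty":0,"tz":-2,"hand":0},{"ax":0,"ay":0,"az":0,"tx":1.4,"ty":-0.69,"tz":0,"hand":0},{"ax":0,"ay":0,"az":0,"tx":2.8,"ty":-1.37,"tz":0,"hand":0},{"ax":0,"ay":0,"az":0,"tx":2.8,"ty":-1.37,"tz":0,"hand":0},{"ax":0,"ay":0,"az":0,"tx":2.8,"ty":-1.37,"tz":0,"hand":0},{"ax":0,"ay":0,"az":0,"tx":2.8,"ty":-1.37,"tz":0,"hand":0},{"ax":0,"ay":0,"az":0,"tx":2.8,"ty":-1.37,"tz":0,"hand":0},{"ax":0,"ay":0,"az":0,"tx":2.8,"ty":-1.37,"tz":0,"hand":0},{"ax":0,"ay":0,"az":0,"tx":2.8,"ty":-1.37,"tz":0,"hand":0},{"ax":0,"ay":0,"az":0,"tx":2.8,"ty":-1.37,"tz":0,"hand":0},{"ax":0,"ay":0,"az":0,"tx":2.8,"ty":-1.37,"tz":0,"hand":0},{"ax":0,"ay":0,"az":0,"tx":2.8,"ty":-1.37,"tz":0,"hand":0},{"ax":0,"ay":0,"az":0,"tx":2.8,"ty":-1.37,"tz":0,"hand":0},{"ax":0,"ay":0,"az":0,"tx":1.4,"ty":-0.69,"tz":0,"hand":0},{"ax":0,"ay":0,"az":0,"tx":0,"ty":0,"tz":0,"hand":0},{"ax":0,"ay":0,"az":0,"tx":0,"ty":0,"tz":0,"hand":0}]'
python3 -m inch '[{"ax":0,"ay":0,"az":0,"tx":0,"ty":0,"tz":3,"hand":0},{"ax":0,"ay":0,"az":0,"tx":0,"ty":0,"tz":3,"hand":0},{"ax":0,"ay":0,"az":0,"tx":0,"ty":0,"tz":2.5,"hand":0},{"ax":0,"ay":0,"az":0,"tx":0,"ty":0,"tz":2,"hand":0},{"ax":0,"ay":0,"az":0,"tx":0,"ty":0,"tz":1.5,"hand":0},{"ax":0,"ay":0,"az":0,"tx":0,"ty":0,"tz":0.7,"hand":0},{"ax":0,"ay":0,"az":0,"tx":0,"ty":0,"tz":0.5,"hand":0},{"ax":0,"ay":0,"az":0,"tx":0,"ty":0,"tz":0,"hand":0},{"ax":0,"ay":0,"az":0,"tx":0,"ty":0,"tz":0,"hand":0},{"ax":0,"ay":0,"az":0,"tx":0,"ty":0,"tz":0,"hand":0}]'
python3 - <<'E'
from h import *
s=r.state();print(s["tool_pos"],s["force"],s["time_s"])
a=[r.snapshot(n) for n in("side","top")]
for n,i in zip(("side","top"),a): cv2.imwrite(f"pics/{n}5.png",i[...,::-1])
z=lambda i,y,x:cv2.resize(i[y:y+130,x:x+130],None,fx=3,fy=3,interpolation=cv2.INTER_CUBIC)
cv2.imwrite("pics/c5.png",np.hstack([z(a[0],100,265),z(a[1],115,160)])[...,::-1])
E
```

```text
time_s: 22.35
tool_pos: [557.7, 178.6, 244.2]
orientation: [0.887, 0.461, -0.001, 0.0]
force: [0.1, -1.0, -5.6]
gripper_width: 13.8
time_s: 23.35
tool_pos: [559.6, 178.9, 115.0]
orientation: [0.888, 0.46, 0.001, 0.0]
force: [0.2, 0.0, -4.5]
gripper_width: 13.8
[559.59231569 178.91310869 114.96113779] [ 0.24831874  0.03335553 -4.54402489] 23.35
```

View pics/c5.png

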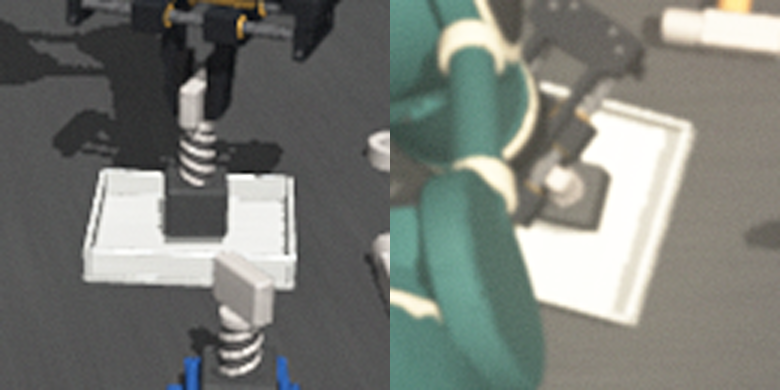

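The screw with its nut hangs upright over the tray floor, well inside the walls. Lowering it to contact.

```bash
python3 -m inch '[{"ax":0,"ay":0,"az":0,"tx":0,"ty":0,"tz":0.4,"hand":0},{"ax":0,"ay":0,"az":0,"tx":0,"ty":0,"tz":0.3,"hand":0},{"ax":0,"ay":0,"az":0,"tx":0,"ty":0,"tz":0.1,"hand":0},{"ax":0,"ay":0,"az":0,"tx":0,"ty":0,"tz":0,"hand":0},{"ax":0,"ay":0,"az":0,"tx":0,"ty":0,"tz":0,"hand":0}]'
python3 -m inch '[{"ax":0,"ay":0,"az":0,"tx":0,"ty":0,"tz":0.1,"hand":0},{"ax":0,"ay":0,"az":0,"tx":0,"ty":0,"tz":0.1,"hand":0},{"ax":0,"ay":0,"az":0,"tx":0,"ty":0,"tz":0,"hand":0},{"ax":0,"ay":0,"az":0,"tx":0,"ty":0,"tz":0,"hand":0}]'
```

```text
time_s: 23.95
tool_pos: [558.7, 178.7, 105.6]
orientation: [0.888, 0.46, -0.0, -0.0]
force: [-0.3, 0.3, -5.4]
gripper_width: 13.3
time_s: 24.35
tool_pos: [559.0, 178.7, 104.2]
orientation: [0.888, 0.46, 0.0, 0.0]
force: [-0.5, 0.4, -0.6]
gripper_width: 13.7
```

```bash
python3 -m inch '[{"ax":0,"ay":0,"az":0,"tx":0,"ty":0,"tz":0.1,"hand":0},{"ax":0,"ay":0,"az":0,"tx":0,"ty":0,"tz":0,"hand":0},{"ax":0,"ay":0,"az":0,"tx":0,"ty":0,"tz":0,"hand":0}]'
python3 -m inch '[{"ax":0,"ay":0,"az":0,"tx":0,"ty":0,"tz":0,"hand":50},{"ax":0,"ay":0,"az":0,"tx":0,"ty":0,"tz":0,"hand":50},{"ax":0,"ay":0,"az":0,"tx":0,"ty":0,"tz":0,"hand":50},{"ax":0,"ay":0,"az":0,"tx":0,"ty":0,"tz":0,"hand":50},{"ax":0,"ay":0,"az":0,"tx":0,"ty":0,"tz":-2,"hand":50},{"ax":0,"ay":0,"az":0,"tx":0,"ty":0,"tz":-4,"hand":50},{"ax":0,"ay":0,"az":0,"tx":0,"ty":0,"tz":-4.5,"hand":50},{"ax":0,"ay":0,"az":0,"tx":0,"ty":0,"tz":-4,"hand":50},{"ax":0,"ay":0,"az":0,"tx":0,"ty":0,"tz":-2,"hand":50},{"ax":0,"ay":0,"az":0,"tx":0,"ty":0,"tz":0,"hand":50},{"ax":0,"ay":0,"az":0,"tx":0,"ty":0,"tz":0,"hand":50},{"ax":0,"ay":0,"az":0,"tx":0,"ty":0,"tz":0,"hand":50}]'
python3 - <<'E'
from h import *
i=r.snapshot("side");cv2.imwrite("pics/side6.png",i[...,::-1])
cv2.imwrite("pics/c6.png",cv2.resize(i[100:330,240:440],None,fx=2.5,fy=2.5,interpolation=cv2.INTER_CUBIC)[...,::-1])
E
```

```text
time_s: 24.65
tool_pos: [559.3, 178.8, 104.1]
orientation: [0.888, 0.46, 0.001, 0.0]
force: [-3.2, -0.1, 6.0]
gripper_width: 13.7
time_s: 25.85
tool_pos: [557.5, 178.3, 265.1]
orientation: [0.888, 0.46, -0.002, -0.0]
force: [0.3, -0.3, -0.8]
gripper_width: 43.7
```

View pics/c6.png

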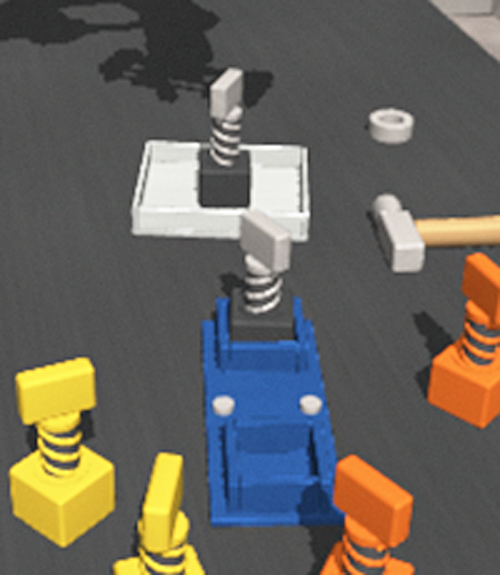

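The final picture shows the left-hand screw upright in the tray at (225,140), the right-hand one seated in its pocket at (263,270), and the look-alikes where they were. Handing in.

```bash
python3 -c "
from bench import r
print(r.job_done())"
```

```text
the job is handed in; nothing more can be done
None
```

The left-hand screw now stands upright with its nut in the metal tray, and the right-hand one is still in its nest pocket. The job was handed in at about 26 s.

- **Screw at y ≈ -191:** I turned it about 90° clockwise and let go. An image fit put its head about 6 mm higher, so it is left-hand and is the one I moved.
- **Screw at y ≈ -53:** The 20 N grip slipped on the first try, so the head turned only about 67°. I regripped at 30 N and brought it to about 85° clockwise. After letting go its head was about 5 mm lower, so it is right-hand.
- **Weaker evidence:** The sink reading is less certain than the rise, because one of the fits for that head failed. The direction does agree with fewer thread coils showing.
- **Placing:** While lifting, the wrist showed about 5 N, which fits the 0.6 kg load. I lowered it until the load came off, pressing about 6 N, then let go.
- **Last checks:** The final picture shows both screws upright, the look-alikes not visibly moved and the gripper clear. The largest contact force I read was about 24 N at the wrist, during the slipped turn, with readings only at the end of each move.
- **Other:** My first two moves were refused because the rows left out some keys; nothing moved.

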